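Refill the sloped carton lane on the craft bench

ROBOT

A 7-joint arm with a two-finger parallel gripper is mounted at the origin on the work surface. World frame = base frame: x ahead of the robot, y to its left, z up, the work surface at z = 0. Lengths are in m, angles in rad, forces in N, time in s.
With the tool pointing down it reaches from about 0.375 to 0.925 m from the base axis. Payload 3.1 kg.
Tool frame: the origin (TCP) lies midway between the tips of the shut fingers; the grasp point (between the pads) lies 19 mm behind it; z points along the fingers, y is the line along which they close (so a half turn about z gives the same grasp; the last joint's range is limited). The gripper opens to 85 mm and grips with 20 to 120 N. Pads are 22 mm wide; open, the fingers measure 114 mm over their backs; the gripper's body (76 mm by 85 mm) begins 54 mm behind the grasp point. The pads swing forward as they close: fully open they stand 13 mm farther back than shut.
Start: joints at [-1.199, 0.383, 0.044, 1.598, -0.018, 1.161, -0.05], TCP at [0.294, 0.58, 0.192] pointing down, gripper open.
Joint ranges: [-2.61, 2.61], [-0.41, 2.15], [-1.48, 1.57], [0, 2.5], [-1.57, 4.71], [0.05, 1.97], [-2.85, 2.85]. Speed limits (rad/s): [2.79, 2.79, 3.14, 3.14, 3.14, 3.14, 3.14].

INTERFACE

Orientations are given as a unit quaternion [x, y, z, w].
In Python, from bench import env gives the robot as it stands. The module is installed in compiled form; this text tells all that it offers.
- The arm moves only by the shell command python3 -m crank 'ROWS'. ROWS is JSON, a list of rows, each a list of 7 numbers: the shift along the tool's x, y, z in units of 0.2 m (1.0 is 0.2 m), then the turn, a rotation vector about the tool's x, y, z in units of pi rad (1.0 is pi rad), then the closure, from 0 (fully open) to 1 (shut). In form: [[x, y, z, ax, ay, az, fingers], ...]. A call has exactly 10 rows; each row is the pose to reach, as a shift and turn from the pose commanded when the call began, along the tool's axes at that moment, turning the shorter way round; what a row does not reach only later rows make up. A row lasts 1/10 s, in which the tool goes at most 50 mm and 8.59 degrees, less where a joint would pass 70% of its speed; a pose out of reach is approached as far as the arm can. A call with a number of a shift or a turn outside -1 to 1 is refused whole. A call with a gripper value outside its range is refused whole. The fingers move at their own pace and stop on an object; the grip force is fixed at half the most. Time passes only in rows, so rows that repeat a pose let the fingers close, or fill a call up. It gives the time, the measured TCP pose, the force, the opening and the grip force at its end, in the units of the state.
- env.get_obs(): the state, without advancing time (a new reading comes with each control period).
- env.snapshot(name): name is "scene" or "top"; returns a dict with "color" (400x640x3 uint8, blue, green, red), "K" (3x3 intrinsics, pixels), "R" (3x3) and "t" (3): a world point X has camera coordinates R X + t. Camera axes: x right, y down, z forward; pixel columns grow to the right and rows downward; lengths in m; the calibration is good to about 2 mm. A picture is of the moment at which its call begins. There is no depth.
- env.close_job(): hands the job in; it is judged then, once.
The state is a dict: "clock": time; "joint_pos": joint angles; "joint_velocities": joint speeds; "joint_torque": joint torques, N m; "position": TCP position; "tcp_rot": TCP orientation; "contact_force": force on the tool from outside, world axes, zero at the start; "wrist_torque": the same for the moment, N m; "gripper_width": finger opening in m; "grip_force": force on a finger pad.
Only numpy, scipy, OpenCV 4.12 (cv2) and the standard library are available. Lean on these libraries where they do the work, as an engineer would, in place of code of your own. Each camera call takes 0.05 s, during which the arm holds its last target. There are 200 camera calls.

TASK

Refill the sloped feed lane on the craft bench: feed the yellow carton in at the upper mouth, lengthwise and flat on the lane floor under the lips, then the green carton behind it. If a carton hangs, press it on gently, so that in the end yellow sits fully home against the orange stop and green sits right up against yellow, both let go and at rest. Do not ram the stop, and leave everything else on the bench where it is.

Things in the scene. Friction and masses are not known exactly. Their poses are not given: they have to be found in the camera images.
- channel: Sloped lane, fixed: white floor between aluminium side walls, rising 25 degrees away from the robot. Origin: on the floor surface, mid-width, at the orange stop's face (low end, near the robot). x runs up the slope, y across, z square to the floor. Inside width 68 mm, walls 4 mm thick; walls run from the stop to x = 225 mm (the mouth), the bare floor, 76 mm wide, on to x = 280 mm.
- stop: Orange end stop across the lane's low end, 76 mm wide, 8 mm thick, 50 mm high; origin and axes as the channel's, its uphill face at channel x = 0. More than 80 N crushes a carton against it. Lane friction is near the limit of sliding: a released carton may run down to the stop or hang part-way; a push of a few newtons from behind moves it.
- lane_mouth (a point): Mouth of the lane, orange-edged: on the floor surface, mid-width, at channel x = 225 mm. From here down to the stop each wall has an inturned lip on top, 3 mm thick, underside 58 mm above the floor; between the lips an open slot 42 mm wide (channel y -21 to 21), through which closed fingers can push.
- yellow_carton_mid (a point): Closed kraft carton with a yellow sleeve round its middle and a white label on top, 120 mm long (its x axis), 60 mm wide (y), 50 mm high (z), 0.25 to 0.5 kg; starts lying flat on the table, long side roughly away from the robot. The point is its centre, half-way up.
- green_carton_mid (a point): Closed kraft carton with a green sleeve round its middle and a white label on top, 120 mm long (its x axis), 60 mm wide (y), 50 mm high (z), 0.25 to 0.5 kg; starts lying flat on the table, long side roughly away from the robot. The point is its centre, half-way up.
- yellow_carton: The same yellow-sleeved carton; origin at the centre of its underside.
- green_carton: The same green-sleeved carton; origin at the centre of its underside.
- blue_carton: Bystander: blue-sleeved carton, 90 x 70 x 40 mm; origin at the centre of its underside.
- foam_cone: Bystander: green foam cone stump, 96 mm across the foot, 100 mm high; origin at the centre of its underside.
- tape_roll: Bystander: black tape roll lying flat, 90 mm across, 24 mm high; origin at the centre of its underside.
- twine: Bystander: brown roll of twine standing up, 84 mm across, 90 mm high; origin at the centre of its underside.
- spray_bottle: Bystander: white bottle, 70 mm across, 190 mm high; origin at the centre of its underside.
- glue_jar: Bystander: glass jar with a label, 66 mm across, 90 mm high; origin at the centre of its underside.
- cone_tray: Bystander: clear tray with pine cones, 130 x 160 mm, 40 mm high; origin at the centre of its underside.
Not all that is in view belongs to the job. What is shaped like the green_carton but purple or red is not meant.

How it is judged:
On the way:
1. the yellow carton is in the lane, the green one is not yet (x of yellow_carton_mid in the frame of channel between 0.05 and 0.215 m and y of yellow_carton_mid in the frame of channel between -0.014 and 0.014 m and z of yellow_carton_mid in the frame of channel between 0.015 and 0.036 m and distance between green_carton_mid and lane_mouth above 0.13 m), for 0.1 s.
At the end, for the whole second after the job is handed in: Both cartons lie flat and lengthwise (within 0.12 rad) in the lane, at rest: yellow's centre 56 to 65 mm up the slope from the stop (gap 5 mm at most), green's 176 to 189 mm; each within 12 mm of mid-width and 18 to 32 mm above the lane floor (x of yellow_carton_mid in the frame of channel between 0.056 and 0.065 m and y of yellow_carton_mid in the frame of channel between -0.012 and 0.012 m and z of yellow_carton_mid in the frame of channel between 0.018 and 0.032 m and angle between the x axis of each of yellow_carton_mid, green_carton_mid and the x axis of channel, either way round below 0.12 rad and angle between the z axis of each of yellow_carton_mid, green_carton_mid and the z axis of channel, either way round below 0.12 rad and linear speed of each of yellow_carton, green_carton below 0.01 m/s and x of green_carton_mid in the frame of channel between 0.176 and 0.189 m and y of green_carton_mid in the frame of channel between -0.012 and 0.012 m and z of green_carton_mid in the frame of channel between 0.018 and 0.032 m); the robot touches nothing.
It fails at once if a carton is driven against the end stop with more than 80 N (contact force between any of yellow_carton, green_carton and stop above 80 N).
It fails at once if a bystander is moved by more than 40 mm (distance of any of blue_carton, foam_cone, tape_roll, twine, spray_bottle, glue_jar, cone_tray from where it was at the start of the episode above 0.04 m).
It also fails if it takes over 72 s, if anything falls off the work surface, if the arm or the gripper's body presses on something with over 40 N, if the wrist force passes 120 N, or if a joint passes its speed limit or range.

## Working session

There is one attempt and no reset: what is moved stays moved. The work goes in short steps, Python scripts to look and compute and a shell command to move; the robot and the scene stay as the last step left them, time stands still between calls to the robot, and variables do not carry over. Pictures are saved under pics/ and viewed, at most 10 in all, crops included, and the job is handed in when it is done.

```bash
mkdir -p pics; python3 - <<'E'
from bench import env
import cv2,numpy as np
o=env.get_obs(); print({k:np.round(v,3).tolist() for k,v in o.items()})
for n in("scene","top"):
    s=env.snapshot(n); cv2.imwrite(f"pics/{n}0.png",s["color"]); print(n,np.round(s["K"],1).tolist(),np.round(s["R"],3).tolist(),np.round(s["t"],3).tolist(), (-s["R"].T@s["t"]).round(3))
E
```

```text
{'clock': 0.0, 'joint_pos': [-1.199, 0.384, 0.044, 1.6, -0.018, 1.161, -0.05], 'joint_velocities': [0.0, -0.0, -0.001, 0.001, 0.0, -0.0, -0.001], 'joint_torque': [0.0, -43.345, 1.025, -24.952, 0.011, 0.011, -0.0], 'position': [0.294, 0.579, 0.191], 'tcp_rot': [0.233, 0.973, -0.001, -0.0], 'contact_force': [0.101, -0.488, 0.307], 'wrist_torque': [0.015, 0.017, -0.038], 'grip_force': 0.0, 'gripper_width': 0.085}
scene [[497.5, 0.0, 317.1], [0.0, 497.5, 208.7], [0.0, 0.0, 1.0]] [[0.242, 0.97, -0.009], [0.824, -0.21, -0.526], [-0.512, 0.12, -0.851]] [-0.116, -0.346, 1.962] [ 1.317 -0.195  1.486]
top [[494.2, 0.0, 317.4], [0.0, 494.2, 206.1], [0.0, 0.0, 1.0]] [[-0.012, -1.0, 0.002], [-0.989, 0.012, -0.148], [0.148, -0.004, -0.989]] [0.007, 0.489, 1.457] [0.268 0.006 1.513]
```

View pics/scene0.png

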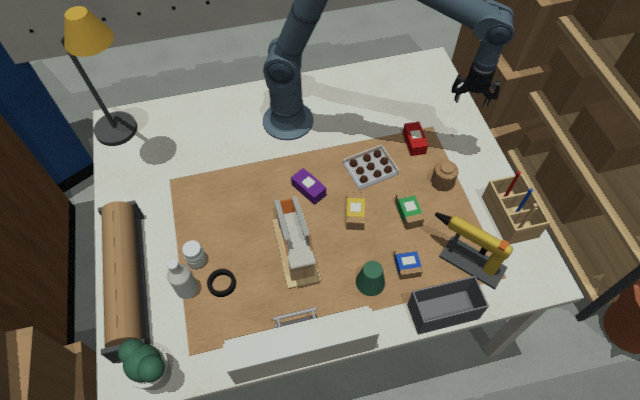

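View pics/top0.png

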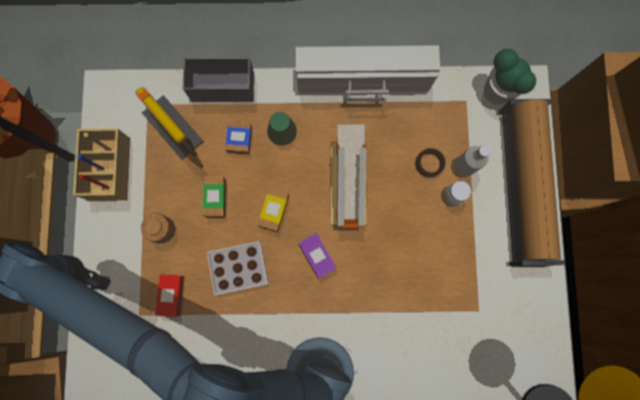

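Top view: the candidates are yellow at (273,210), green at (214,197), purple at (317,256), red at (169,296) and blue at (238,138). By sleeve colour and label I choose yellow at (273,210) and green at (214,197). The lane's orange stop is at about (350,223) and the bare floor's upper end at about (351,127). I'll check with a close crop.

```bash
cat > h.py <<'E'
from bench import env
import cv2,numpy as np
def ray(s,uv):
    d=s["R"].T@np.linalg.solve(s["K"],np.r_[uv,1.]); return -s["R"].T@s["t"],d
def onz(s,uv,z):
    c,d=ray(s,uv); return c+d*(z-c[2])/d[2]
def tri(s1,u1,s2,u2):
    c1,d1=ray(s1,u1);c2,d2=ray(s2,u2)
    k=np.linalg.lstsq(np.c_[d1,-d2],c2-c1,rcond=None)[0]
    a,b=c1+k[0]*d1,c2+k[1]*d2
    return (a+b)/2,np.linalg.norm(a-b)
def proj(s,X):
    p=s["K"]@(s["R"]@np.asarray(X)+s["t"]); return p[:2]/p[2]
E
python3 - <<'E'
from h import *
a=cv2.imread("pics/top0.png")[115:260,190:390]; b=cv2.imread("pics/scene0.png")[185:330,250:450]
cv2.imwrite("pics/c1.png",cv2.resize(a,None,fx=4,fy=4,interpolation=cv2.INTER_CUBIC))
cv2.imwrite("pics/c2.png",cv2.resize(b,None,fx=4,fy=4,interpolation=cv2.INTER_CUBIC))
E
```

```text
(no output)
```

View pics/c1.png

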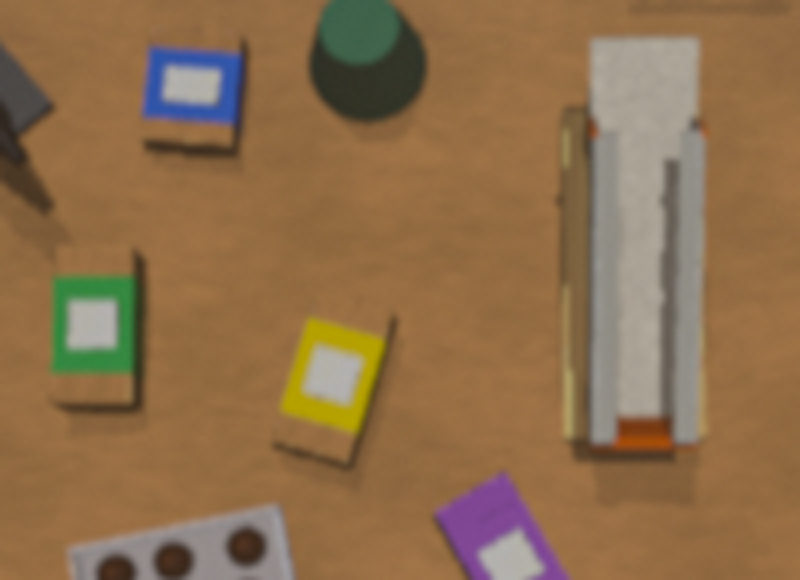

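View pics/c2.png

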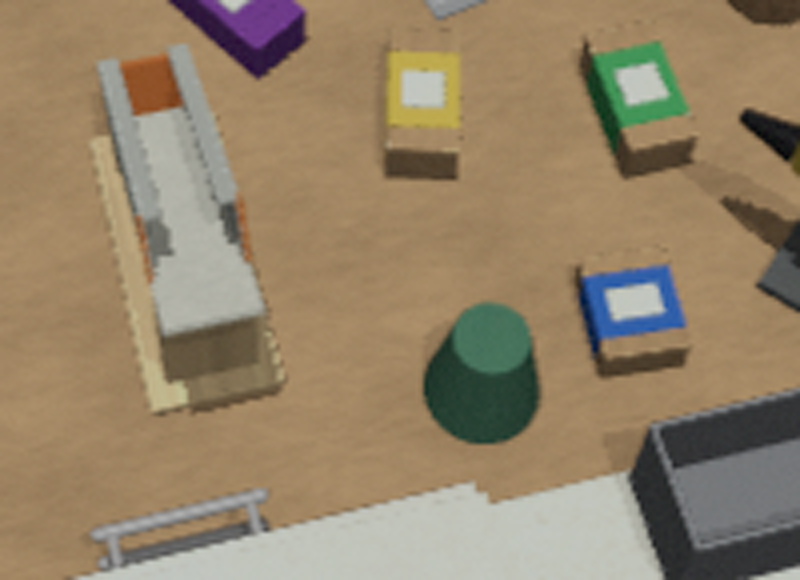

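Crops: the choice is confirmed, with the yellow label at c1 (333,375) and the green label at c1 (91,324). The bare floor's top corners are c1 (590,38) and (699,38), which match c2 (266,312) and (163,333). The lips' low-end corners are c1 (593,442) and (697,442), matching c2 (185,45) and (100,65).

```bash
python3 - <<'E'
from h import *
T=env.snapshot("top");S=env.snapshot("scene")
f1=lambda p:(np.array(p)+.5)/4-.5+[190,115]
f2=lambda p:(np.array(p)+.5)/4-.5+[250,185]
P={}
for n,a,b in [("floorL",(590,38),(266,312)),("floorR",(699,38),(163,333)),("lipL",(593,442),(185,45)),("lipR",(697,442),(100,65))]:
    P[n],e=tri(T,f1(a),S,f2(b)); print(n,P[n].round(4),e.round(4))
F=(P["floorL"]+P["floorR"])/2; L=(P["lipL"]+P["lipR"])/2
d=F-L; yaw=np.arctan2(d[1],d[0])
print("yaw",yaw,np.degrees(yaw),"slope chk")
c,s=np.cos(np.radians(25)),np.sin(np.radians(25))
ux=np.array([np.cos(yaw)*c,np.sin(yaw)*c,s]);uz=np.array([-np.cos(yaw)*s,-np.sin(yaw)*s,c])
print("origin from top",(F-.28*ux).round(4),"from lip",(L-.061*uz).round(4),(L-.061*uz+.008*ux).round(4))
for n,img,st in(("top",T,1),("scene",S,2)):
    h=cv2.cvtColor(img["color"],cv2.COLOR_BGR2HSV)
    for col,lo,hi in(("yellow",(22,150,60),(34,255,255)),("green",(50,120,50),(70,255,255))):
        m=cv2.inRange(h,lo,hi)
        # whole sleeve incl label -> contours filled
        cs=cv2.findContours(m,cv2.RETR_EXTERNAL,cv2.CHAIN_APPROX_NONE)[0]
        for k in cs:
            if cv2.contourArea(k)>150:
                M=cv2.moments(k);q=np.array([M["m10"],M["m01"]])/M["m00"]
                # label: bright low-saturation inside hull
                mm=np.zeros_like(m);cv2.drawContours(mm,[k],-1,255,-1)
                w=cv2.bitwise_and(mm,cv2.inRange(h,(0,0,120),(179,90,255)))
                v,u=np.nonzero(w)
                X=onz(img,(u.mean(),v.mean()),.05) if len(u) else None
                w2=np.array([onz(img,p,.05)[:2] for p in k[:,0,:].astype(float)],np.float32)
                r=cv2.minAreaRect(w2)
                print(n,col,cv2.contourArea(k),q.round(1),onz(img,q,.05).round(4),"label",len(u),X,"rect",np.round(r[0],4),np.round(r[1],4),round(r[2],1))
E
```

```text
floorL [ 0.7027 -0.0572  0.1674] 0.0001
floorR [ 0.7013 -0.1339  0.169 ] 0.0003
lipL [ 0.4225 -0.057   0.1083] 0.0005
lipR [ 0.4222 -0.1303  0.1054] 0.0021
yaw -0.006690759364741222 -0.38335227333730376 slope chk
origin from top [ 0.4483 -0.0938  0.0499] from lip [ 0.4481 -0.0938  0.0516] [ 0.4554 -0.0939  0.0549]
top yellow 497.0 [273.1 208.5] [0.4812 0.1335 0.05  ] label 147 [0.48153997 0.13478769 0.05      ] rect [0.4814 0.1335] [0.0643 0.076 ] 72.6
top yellow 531.0 [164. 119.] [0.7633 0.4688 0.05  ] label 0 None rect [0.7649 0.4703] [0.1781 0.0331] 40.3
top green 419.5 [213.4 196. ] [0.5212 0.3124 0.05  ] label 186 [0.52271299 0.31527629 0.05      ] rect [0.5215 0.3129] [0.0599 0.067 ] 89.3
scene yellow 791.5 [481.3 245.3] [0.7196 0.4877 0.05  ] label 0 None rect [0.7099 0.4642] [0.2151 0.1272] 39.7
scene yellow 242.5 [75.8 14.1] [-0.8158 -0.7972  0.05  ] label 0 None rect [-0.7851 -0.7957] [0.1732 0.0968] 1.0
scene green 329.5 [407.8 206.7] [0.5217 0.3071 0.05  ] label 119 [0.51904262 0.31517627 0.05      ] rect [0.5277 0.3069] [0.0861 0.0711] 0.2
```

```bash
cat >> h.py <<'E'
from scipy.spatial.transform import Rotation as Ro
O=np.array([.4482,-.0940,.0505]); YAW=-.006
CH=Ro.from_euler('z',YAW)*Ro.from_euler('y',-np.radians(25))   # channel axes
LANE=CH*Ro.from_matrix(np.diag([-1.,1,-1]))                     # tool in lane: x=-ux, z=-uz
def ch(x,y,z): return O+CH.apply([x,y,z])
def down(yaw): return Ro.from_euler('z',yaw)*Ro.from_matrix(np.diag([-1.,1,-1]))
def row(R,p,R0=None,p0=None):
    o=env.get_obs()
    if R0 is None: R0=Ro.from_quat(o["tcp_rot"]);p0=o["position"]
    s=R0.inv().apply(np.asarray(p)-p0)/.2; a=(R0.inv()*R).as_rotvec()/np.pi
    print("row",s.round(3).tolist(),a.round(4).tolist())
def st():
    o=env.get_obs();p=np.array(o["position"])
    print("t",o["clock"],"p",p.round(4),"ch",CH.inv().apply(p-O).round(4),"F",np.round(o["contact_force"],1),"w",round(o["gripper_width"],4),"g",round(o["grip_force"],1),"q",np.round(o["joint_pos"],2))
E
python3 - <<'E'
from h import *
st(); row(down(np.radians(-17.4)),(.512,.1246,.12))
E
```

```text
t 0.2 p [0.294  0.579  0.1914] ch [-0.0839  0.6721  0.1946] F [0.5 0.2 0.3] w 0.0855 g 0.0 q [-1.2   0.38  0.04  1.6  -0.02  1.16 -0.05]
row [-2.0, -1.532, 0.36] [-0.0005, -0.0, -0.0528]
```

```bash
python3 -m crank '[[-0.2,-0.15,0,0,0,-0.01,0],[-0.4,-0.3,0,0,0,-0.02,0],[-0.6,-0.45,0,0,0,-0.03,0],[-0.8,-0.6,0,0,0,-0.04,0],[-1,-0.76,0,0,0,-0.053,0],[-1,-0.76,0,0,0,-0.053,0],[-1,-0.76,0,0,0,-0.053,0],[-1,-0.76,0,0,0,-0.053,0],[-1,-0.76,0,0,0,-0.053,0],[-1,-0.76,0,0,0,-0.053,0]]'; python3 - <<'E'
from h import *
st(); row(down(np.radians(-17.4)),(.512,.1246,.10))
E
```

```text
clock: 1.2
position: [0.4027, 0.3552, 0.1921]
tcp_rot: [0.149, 0.989, 0.0, -0.0]
contact_force: [0.3, -0.3, -0.7]
gripper_width: 0.0852
grip_force: 0.0
t 1.2 p [0.4027 0.3552 0.1921] ch [0.0162 0.4489 0.1487] F [ 0.3 -0.3 -0.7] w 0.0852 g 0.0 q [-0.92  0.17  0.13  1.88 -0.02  1.1   0.49]
row [-0.863, -0.94, 0.46] [0.0, -0.0001, 0.0012]
```

```bash
python3 -m crank '[[-0.17,-0.19,0.09,0,0,0,0],[-0.34,-0.38,0.18,0,0,0,0],[-0.52,-0.56,0.28,0,0,0,0],[-0.7,-0.75,0.37,0,0,0,0],[-0.863,-0.94,0.46,0,0,0.001,0],[-0.863,-0.94,0.46,0,0,0.001,0],[-0.863,-0.94,0.46,0,0,0.001,0],[-0.863,-0.94,0.46,0,0,0.001,0],[-0.863,-0.94,0.46,0,0,0.001,0],[-0.863,-0.94,0.46,0,0,0.001,0]]'; python3 - <<'E'
from h import *
st(); s=env.snapshot("scene");cv2.imwrite("pics/g1.png",cv2.resize(s["color"][130:260,300:470],None,fx=4,fy=4,interpolation=cv2.INTER_CUBIC))
row(down(np.radians(-17.4)),(.512,.1246,.010))
E
```

```text
clock: 2.2
position: [0.5122, 0.1252, 0.1008]
tcp_rot: [0.151, 0.989, 0.001, 0.0]
contact_force: [0.8, 0.5, -0.1]
gripper_width: 0.0857
grip_force: 0.0
t 2.2 p [0.5122 0.1252 0.1008] ch [0.0781 0.2196 0.0191] F [ 0.8  0.5 -0.1] w 0.0857 g 0.0 q [-0.58  0.26  0.3   1.99 -0.1   0.9   1.04]
row [0.001, -0.002, 0.454] [0.0004, 0.0001, 0.0003]
```

View pics/g1.png

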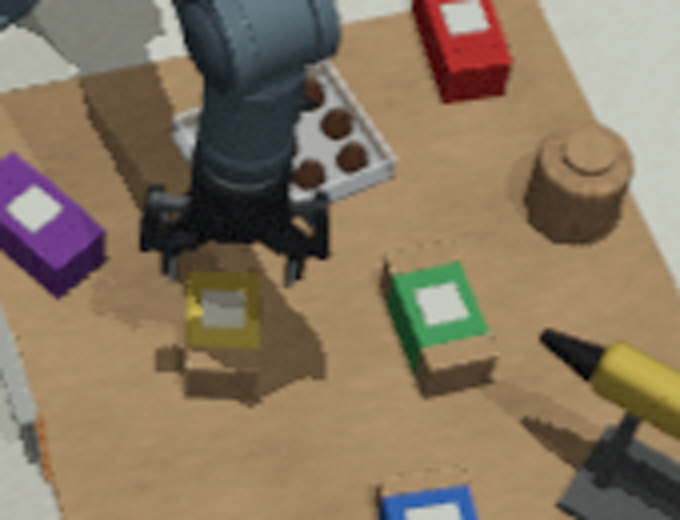

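The open fingers, at crop (172,268) and (293,272), straddle the yellow carton at (222,310). Next I descend and grip.

```bash
python3 -m crank '[[0,0,0.15,0,0,0,0],[0,0,0.3,0,0,0,0],[0,0,0.45,0,0,0,0],[0,0,0.45,0,0,0,0],[0,0,0.45,0,0,0,1],[0,0,0.45,0,0,0,1],[0,0,0.45,0,0,0,1],[0,0,0.45,0,0,0,1],[0,0,0.45,0,0,0,1],[0,0,0.45,0,0,0,1]]'; python3 - <<'E'
from h import *
st(); row(LANE,ch(.325,0,.10))
E
```

```text
clock: 3.25
position: [0.5132, 0.1224, 0.0112]
tcp_rot: [0.153, 0.988, 0.0, 0.001]
contact_force: [0.3, -0.6, 4.0]
gripper_width: 0.0001
grip_force: 1.8
t 3.25 p [0.5132 0.1224 0.0112] ch [ 0.0412  0.2168 -0.0626] F [ 0.3 -0.6  4. ] w 0.0001 g 1.8 q [-0.55  0.41  0.27  2.03 -0.16  0.72  1.09]
row [-1.223, -0.755, -1.335] [-0.0207, -0.1373, -0.0943]
```

```bash
python3 - <<'E'
from h import *
s=env.snapshot("scene");a=s["color"][130:260,300:430];t=env.snapshot("top")["color"][150:280,200:330]
cv2.imwrite("pics/g2.png",cv2.resize(np.hstack([a,t]),None,fx=3,fy=3,interpolation=cv2.INTER_CUBIC))
E
```

```text
(no output)
```

View pics/g2.png

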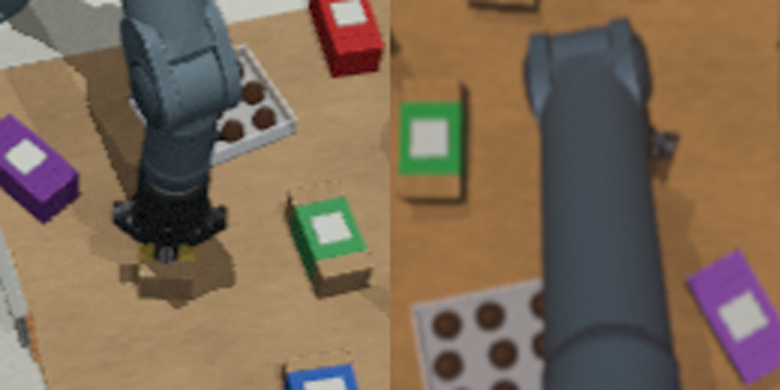

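```bash
python3 - <<'E'
from h import *
st()
S=env.snapshot("scene")
p=env.get_obs()["position"]; print("tcp px",proj(S,p),"tip if z=.05",proj(S,[p[0],p[1],.05]))
for X in[(.4815,.1342,.05),(.4815,.1342,.0)]: print(proj(S,X))
u=np.array([np.cos(-.304),np.sin(-.304),0]);v=np.array([-u[1],u[0],0])
for a in(60,-60):
  for b in(30,-30):
    for z in(0,.05): print(a,b,z,proj(S,np.array([.4815,.1342,z])+u*a/1e3+v*b/1e3).round(1))
cv2.imwrite("pics/g3.png",cv2.resize(S["color"][170:240,310:400],None,fx=8,fy=8,interpolation=cv2.INTER_CUBIC))
E
```

```text
t 3.35 p [0.5133 0.1225 0.0112] ch [ 0.0412  0.2169 -0.0626] F [-1.  -1.5  5.8] w 0.0002 g 3.0 q [-0.55  0.41  0.27  2.03 -0.16  0.72  1.09]
tcp px [354.20268934 222.02650529] tip if z=.05 [354.82923555 216.20637652]
[355.51793211 207.68902708]
[354.70752124 215.26919838]
60 30 0 [363.2 230.7]
60 30 0.05 [364.2 223.4]
60 -30 0 [345.6 229.9]
60 -30 0.05 [346.2 222.5]
-60 30 0 [363.5 201.2]
-60 30 0.05 [364.5 193.4]
-60 -30 0 [346.6 200.4]
-60 -30 0.05 [347.2 192.6]
```

View pics/g3.png

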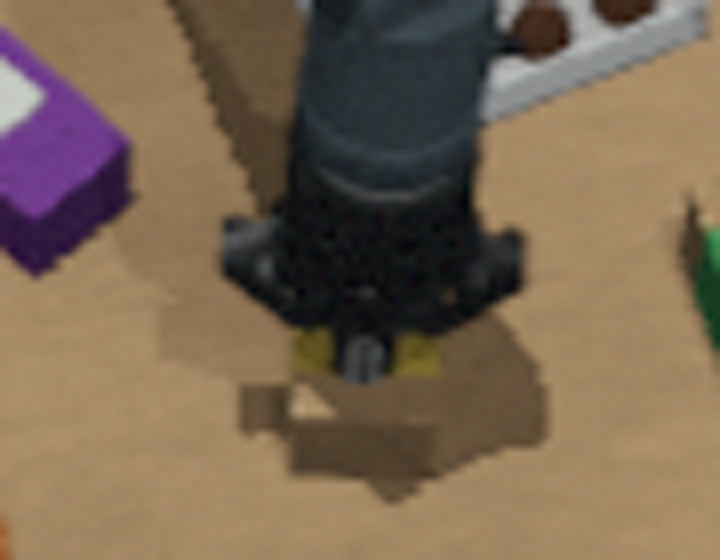

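The tips sit at about (355,217) px. That fits z≈0.05, on top of the carton, not the reported 0.011. So the fingers closed on the carton's top. I'll lift and measure the offset between reported and real tip.

```bash
python3 -m crank '[[0,0,-0.1,0,0,0,1],[0,0,-0.2,0,0,0,1],[0,0,-0.3,0,0,0,1],[0,0,-0.4,0,0,0,1],[0,0,-0.5,0,0,0,1],[0,0,-0.5,0,0,0,1],[0,0,-0.5,0,0,0,1],[0,0,-0.5,0,0,0,1],[0,0,-0.5,0,0,0,1],[0,0,-0.5,0,0,0,1]]'; python3 - <<'E'
from h import *
st(); o=env.get_obs(); p=o["position"]; R=Ro.from_quat(o["tcp_rot"])
S=env.snapshot("scene");T=env.snapshot("top")
print("tcp px",proj(S,p).round(1))
for d in(.02,.03,.04,.05): print(d,proj(S,p-R.apply([0,0,d])).round(1))
for n,C in(("top",T),("scene",S)):
    c=proj(C,(.522,.315,.05)).astype(int); h=cv2.cvtColor(C["color"],cv2.COLOR_BGR2HSV)
    w=cv2.inRange(h,(0,0,140),(179,60,255)); m=np.zeros_like(w); cv2.circle(m,tuple(map(int,c)),13,255,-1); w&=m
    v,u=np.nonzero(w); q=(u.mean(),v.mean()); print(n,q,len(u)); 
    if n=="top": qt=q
print("green label",tri(T,qt,S,q))
a=S["color"][150:240,310:410]
cv2.imwrite("pics/g4.png",cv2.resize(a,None,fx=6,fy=6,interpolation=cv2.INTER_CUBIC))
E
```

```text
clock: 4.4
position: [0.5115, 0.1223, 0.1092]
tcp_rot: [0.153, 0.988, -0.001, -0.001]
contact_force: [-0.5, -0.2, -0.6]
gripper_width: 0.0003
grip_force: 0.0
t 4.4 p [0.5115 0.1223 0.1092] ch [0.081  0.2167 0.027 ] F [-0.5 -0.2 -0.6] w 0.0003 g 0.0 q [-0.58  0.25  0.31  1.98 -0.09  0.92  1.03]
tcp px [355.6 206.5]
0.02 [356.  203.2]
0.03 [356.2 201.5]
0.04 [356.3 199.8]
0.05 [356.5 198.1]
top (np.float64(212.58904109589042), np.float64(195.52739726027397)) 146
scene (np.float64(409.7920792079208), np.float64(205.54455445544554)) 101
green label (array([0.52182345, 0.31363167, 0.05527695]), np.float64(0.0005626104959643576))
```

View pics/g4.png

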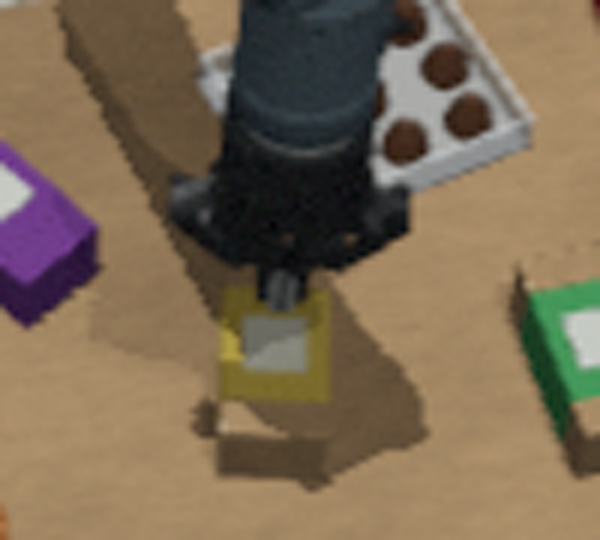

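The tips are at crop (282,310), i.e. (357,201.7) full-frame. That is about 39 mm above the reported TCP, which agrees with the contact on the carton top, and the carton has not moved (label still at (356,207)). I'll go that much lower, checking the force.

```bash
python3 -m crank '[[0,0.012,0,0,0,0,0],[0,0.012,0,0,0,0,0],[0,0.012,0,0,0,0,0],[0,0.012,0,0,0,0,0],[0,0.012,0.12,0,0,0,0],[0,0.012,0.24,0,0,0,0],[0,0.012,0.36,0,0,0,0],[0,0.012,0.48,0,0,0,0],[0,0.012,0.5,0,0,0,0],[0,0.012,0.5,0,0,0,0]]' && python3 -m crank '[[0,0,0.05,0,0,0,0],[0,0,0.1,0,0,0,0],[0,0,0.15,0,0,0,0],[0,0,0.19,0,0,0,0],[0,0,0.19,0,0,0,0],[0,0,0.19,0,0,0,1],[0,0,0.19,0,0,0,1],[0,0,0.19,0,0,0,1],[0,0,0.19,0,0,0,1],[0,0,0.19,0,0,0,1]]'; python3 -c "
from h import *
st()"
```

```text
clock: 5.5
position: [0.5124, 0.1245, 0.0097]
tcp_rot: [0.153, 0.988, -0.001, -0.001]
contact_force: [1.3, -0.4, 0.2]
gripper_width: 0.0853
grip_force: 0.0
clock: 6.5
position: [0.5139, 0.125, -0.0272]
tcp_rot: [0.153, 0.988, 0.0, 0.001]
contact_force: [0.7, 0.4, 1.9]
gripper_width: 0.0593
grip_force: 65.7
t 6.5 p [ 0.5139  0.125  -0.0272] ch [ 0.0256  0.2193 -0.0976] F [0.7 0.4 1.9] w 0.0593 g 65.7 q [-0.53  0.48  0.25  2.04 -0.19  0.65  1.11]
```

```bash
cat >> h.py <<'E'
TL=.039
def rowt(R,p):  # true tip target, assuming the real tip is TL short along tool z
    o=env.get_obs();R0=Ro.from_quat(o["tcp_rot"])
    row(R,np.asarray(p)+R.apply([0,0,TL]))
def tip():
    o=env.get_obs();R0=Ro.from_quat(o["tcp_rot"]);p=np.array(o["position"])-R0.apply([0,0,TL])
    print("tip ch",CH.inv().apply(p-O).round(4),"rot err deg",np.degrees((R0.inv()*LANE).as_rotvec()).round(2))
E
python3 -m crank '[[0,0,-0.2,0,0,0,1],[0,0,-0.4,0,0,0,1],[0,0,-0.6,0,0,0,1],[0,0,-0.8,0,0,0,1],[0,0,-1,0,0,0,1],[-0.2,0,-1,0,0,0,1],[-0.4,0,-1,0,0,0,1],[-0.6,0,-1,0,0,0,1],[-0.6,0,-1,0,0,0,1],[-0.6,0,-1,0,0,0,1]]'; python3 -c "
from h import *
st();rowt(LANE,ch(.345,0,.07))"
```

```text
clock: 7.5
position: [0.6265, 0.0876, 0.1704]
tcp_rot: [0.153, 0.988, -0.001, -0.002]
contact_force: [0.1, -0.3, -2.5]
gripper_width: 0.0593
grip_force: 67.1
t 7.5 p [0.6265 0.0876 0.1704] ch [0.2113 0.1827 0.0338] F [ 0.1 -0.3 -2.5] w 0.0593 g 67.1 q [-0.49  0.39  0.36  1.67 -0.15  1.11  1.18]
row [-0.855, -0.691, -0.271] [-0.0216, -0.1389, -0.0945]
```

```bash
python3 -m crank '[[-0.17,-0.14,-0.06,-0.004,-0.028,-0.019,1],[-0.34,-0.28,-0.12,-0.008,-0.056,-0.038,1],[-0.51,-0.42,-0.17,-0.013,-0.084,-0.057,1],[-0.68,-0.56,-0.22,-0.017,-0.112,-0.076,1],[-0.855,-0.691,-0.27,-0.0216,-0.139,-0.0945,1],[-0.855,-0.691,-0.27,-0.0216,-0.139,-0.0945,1],[-0.855,-0.691,-0.27,-0.0216,-0.139,-0.0945,1],[-0.855,-0.691,-0.27,-0.0216,-0.139,-0.0945,1],[-0.855,-0.691,-0.27,-0.0216,-0.139,-0.0945,1],[-0.855,-0.691,-0.27,-0.0216,-0.139,-0.0945,1]]'; python3 - <<'E'
from h import *
st();tip()
S=env.snapshot("scene");T=env.snapshot("top")
a=S["color"][185:295,250:350];t=T["color"][90:200,300:400]
cv2.imwrite("pics/l1.png",cv2.resize(np.hstack([a,t]),None,fx=4,fy=4,interpolation=cv2.INTER_CUBIC))
# predicted carton corners: centre 32 mm downhill of grasp, underside at 12 mm below tip
R=Ro.from_quat(env.get_obs()["tcp_rot"]);p=np.array(env.get_obs()["position"])
for nm,off in(("tool",-R.apply([0,0,.039])),("world",np.array([0,0,.039]))):
  for x in(-28,92):
    for y in(-30,30):
      for z in (-38,12):
        X=p+off+R.apply(np.array([x,y,z])/1e3); print(nm,x,y,z,"scene crop",((proj(S,X)-[250,185])*4).round(),"top",((proj(T,X)-[300,90])*4+[400,0]).round())
E
```

```text
clock: 8.5
position: [0.7486, -0.0917, 0.2257]
tcp_rot: [0.001, 0.976, 0.001, 0.218]
contact_force: [0.2, 0.6, -2.1]
gripper_width: 0.0593
grip_force: 67.2
t 8.5 p [ 0.7486 -0.0917  0.2257] ch [0.3463 0.0041 0.0318] F [ 0.2  0.6 -2.1] w 0.0593 g 67.2 q [-0.2   0.3   0.34  1.73 -0.23  0.7   1.82]
tip ch [0.3462 0.0039 0.0708] rot err deg [0.24 0.15 0.22]
tool -28 -30 -38 scene crop [179. 292.] top [660.   9.]
tool -28 -30 12 scene crop [189. 350.] top [652.   4.]
tool -28 30 -38 scene crop [268. 272.] top [566.   9.]
tool -28 30 12 scene crop [276. 330.] top [562.   4.]
tool 92 -30 -38 scene crop [149. 189.] top [656. 196.]
tool 92 -30 12 scene crop [159. 245.] top [649. 184.]
tool 92 30 -38 scene crop [232. 171.] top [564. 197.]
tool 92 30 12 scene crop [240. 227.] top [561. 185.]
world -28 -30 -38 scene crop [184. 312.] top [659. -18.]
world -28 -30 12 scene crop [194. 370.] top [652. -22.]
world -28 30 -38 scene crop [274. 292.] top [565. -18.]
world -28 30 12 scene crop [282. 349.] top [561. -22.]
world 92 -30 -38 scene crop [154. 207.] top [656. 170.]
world 92 -30 12 scene crop [164. 263.] top [649. 159.]
world 92 30 -38 scene crop [237. 188.] top [564. 171.]
world 92 30 12 scene crop [245. 244.] top [560. 160.]
```

View pics/l1.png

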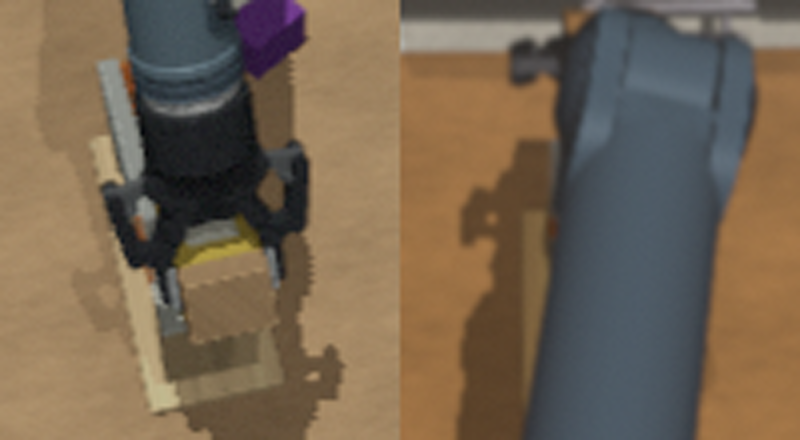

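The carton's rear-face corners are at crop (183,285), (268,268), (190,342) and (276,325). This fits the "along tool axis" offset within about 5 mm, and the carton is held square with no droop. I'll lower it to just over the bare floor.

```bash
python3 -m crank '[[0,-0.02,0.05,0.001,0.001,0.001,1],[0,-0.02,0.1,0.001,0.001,0.001,1],[0,-0.02,0.15,0.001,0.001,0.001,1],[0,-0.02,0.2,0.001,0.001,0.001,1],[0,-0.02,0.25,0.001,0.001,0.001,1],[0,-0.02,0.26,0.001,0.001,0.001,1],[0,-0.02,0.26,0.001,0.001,0.001,1],[0,-0.02,0.26,0.001,0.001,0.001,1],[0,-0.02,0.26,0.001,0.001,0.001,1],[0,-0.02,0.26,0.001,0.001,0.001,1]]'; python3 -c "
from h import *
st();tip()"
python3 -m crank '[[0,0,0.004,0,0,0,1],[0,0,0.008,0,0,0,1],[0,0,0.012,0,0,0,1],[0,0,0.016,0,0,0,1],[0,0,0.02,0,0,0,1],[0,0,0.02,0,0,0,1],[0,0,0.02,0,0,0,1],[0,0,0.02,0,0,0,1],[0,0,0.02,0,0,0,1],[0,0,0.02,0,0,0,1]]'; python3 -c "
from h import *
st();tip()"
```

```text
clock: 9.6
position: [0.7713, -0.0989, 0.1801]
tcp_rot: [0.004, 0.976, -0.001, 0.217]
contact_force: [1.0, -0.4, -3.1]
gripper_width: 0.0594
grip_force: 67.2
t 9.6 p [ 0.7713 -0.0989  0.1801] ch [ 0.3476 -0.0029 -0.0191] F [ 1.  -0.4 -3.1] w 0.0594 g 67.2 q [-0.17  0.39  0.32  1.72 -0.28  0.63  1.86]
tip ch [ 0.3476 -0.0029  0.0199] rot err deg [-0.07  0.12 -0.13]
clock: 10.6
position: [0.7727, -0.0987, 0.1756]
tcp_rot: [0.004, 0.976, -0.001, 0.217]
contact_force: [-0.2, -0.3, -1.9]
gripper_width: 0.0595
grip_force: 67.2
t 10.6 p [ 0.7727 -0.0987  0.1756] ch [ 0.347  -0.0028 -0.0237] F [-0.2 -0.3 -1.9] w 0.0595 g 67.2 q [-0.17  0.4   0.32  1.72 -0.28  0.63  1.86]
tip ch [ 0.347  -0.0028  0.0153] rot err deg [-0.07  0.05 -0.13]
```

```bash
python3 -m crank '[[0,0.007,0.003,0,0,0,1],[0,0.014,0.006,0,0,0,1],[0,0.014,0.009,0,0,0,1],[0,0.014,0.012,0,0,0,1],[0,0.014,0.015,0,0,0,1],[0,0.014,0.015,0,0,0,1],[0,0.014,0.015,0,0,0,1],[0,0.014,0.015,0,0,0,1],[0,0.014,0.015,0,0,0,1],[0,0.014,0.015,0,0,0,1]]'; python3 - <<'E'
from h import *
st();tip()
S=env.snapshot("scene")
cv2.imwrite("pics/l2.png",cv2.resize(S["color"][195:295,260:340],None,fx=6,fy=6,interpolation=cv2.INTER_CUBIC))
E
```

```text
clock: 11.6
position: [0.774, -0.096, 0.1729]
tcp_rot: [0.004, 0.976, -0.001, 0.217]
contact_force: [0.0, -0.7, -2.7]
gripper_width: 0.0592
grip_force: 67.2
t 11.6 p [ 0.774  -0.096   0.1729] ch [ 0.347  -0.     -0.0268] F [ 0.  -0.7 -2.7] w 0.0592 g 67.2 q [-0.17  0.4   0.32  1.72 -0.28  0.62  1.86]
tip ch [0.3469 0.     0.0122] rot err deg [-0.07  0.04 -0.13]
```

View pics/l2.png

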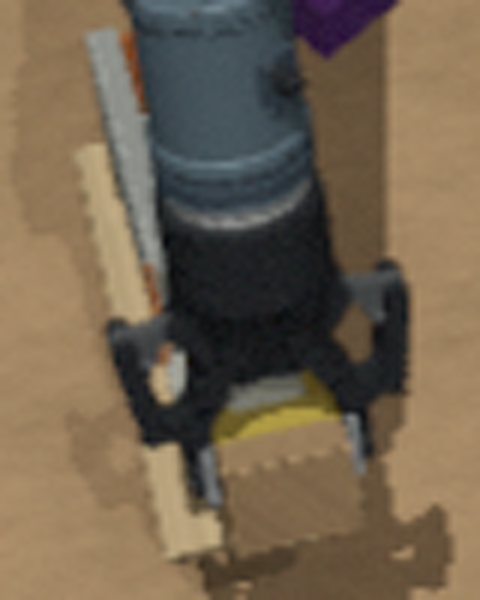

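The carton's rear face has its bottom corners at crop (232,555) and (362,535), square over the bare floor. There is no floor contact force yet, so I keep lowering in small steps.

```bash
python3 -m crank '[[0,0,0.003,0,0,0,1],[0,0,0.006,0,0,0,1],[0,0,0.009,0,0,0,1],[0,0,0.012,0,0,0,1],[0,0,0.015,0,0,0,1],[0,0,0.015,0,0,0,1],[0,0,0.015,0,0,0,1],[0,0,0.015,0,0,0,1],[0,0,0.015,0,0,0,1],[0,0,0.015,0,0,0,1]]' >/dev/null; python3 -c "
from h import *
st();tip()"
python3 -m crank '[[0,0,0.003,0,0,0,1],[0,0,0.006,0,0,0,1],[0,0,0.009,0,0,0,1],[0,0,0.01,0,0,0,1],[0,0,0.01,0,0,0,1],[0,0,0.01,0,0,0,1],[0,0,0.01,0,0,0,1],[0,0,0.01,0,0,0,1],[0,0,0.01,0,0,0,1],[0,0,0.01,0,0,0,1]]' >/dev/null; python3 -c "
from h import *
st();tip()"
```

```text
t 12.65 p [ 0.7753 -0.0961  0.1718] ch [ 3.477e-01 -1.000e-04 -2.830e-02] F [-5.8  1.5  6. ] w 0.0592 g 68.0 q [-0.17  0.41  0.32  1.71 -0.28  0.62  1.86]
tip ch [ 3.477e-01 -1.000e-04  1.070e-02] rot err deg [-0.04  0.08 -0.13]
t 13.65 p [ 0.7767 -0.0964  0.1708] ch [ 0.3486 -0.0004 -0.0298] F [-5.2  0.3  7.4] w 0.0594 g 67.9 q [-0.17  0.41  0.32  1.71 -0.28  0.62  1.86]
tip ch [ 0.3485 -0.0004  0.0092] rot err deg [-0.06  0.15 -0.13]
```

```bash
python3 -m crank '[[0,0,-0.015,0,0,0,1],[0,0.002,-0.03,0,0,0,1],[0.03,0.002,-0.03,0,0,0,1],[0.06,0.002,-0.03,0,0,0,1],[0.09,0.002,-0.03,0,0,0,1],[0.12,0.002,-0.03,0,0,0,1],[0.15,0.002,-0.03,0,0,0,1],[0.18,0.002,-0.03,0,0,0,1],[0.2,0.002,-0.03,0,0,0,1],[0.2,0.002,-0.03,0,0,0,1]]' ; python3 -c "
from h import *
st();tip()"
```

```text
clock: 14.65
position: [0.7363, -0.0953, 0.1562]
tcp_rot: [0.004, 0.976, -0.001, 0.216]
contact_force: [0.4, -0.3, -2.9]
gripper_width: 0.059
grip_force: 66.9
t 14.65 p [ 0.7363 -0.0953  0.1562] ch [ 0.3058  0.0004 -0.026 ] F [ 0.4 -0.3 -2.9] w 0.059 g 66.9 q [-0.17  0.35  0.32  1.82 -0.28  0.56  1.87]
tip ch [0.3058 0.0004 0.013 ] rot err deg [-0.06 -0.03 -0.14]
```

```bash
python3 -m crank '[[0.04,0,0,0,0,0,1],[0.08,0,0,0,0,0,1],[0.12,0,0,0,0,0,1],[0.16,0,0,0,0,0,1],[0.2,0,0,0,0,0,1],[0.24,0,0,0,0,0,1],[0.28,0,0,0,0,0,1],[0.3,0,0,0,0,0,1],[0.3,0,0,0,0,0,1],[0.3,0,0,0,0,0,1]]' ; python3 -c "
from h import *
st();tip()"
```

```text
clock: 15.65
position: [0.6833, -0.0948, 0.1318]
tcp_rot: [0.004, 0.976, -0.001, 0.217]
contact_force: [-0.3, 0.1, -2.9]
gripper_width: 0.0595
grip_force: 66.9
t 15.65 p [ 0.6833 -0.0948  0.1318] ch [ 0.2475  0.0006 -0.0257] F [-0.3  0.1 -2.9] w 0.0595 g 66.9 q [-0.17  0.29  0.31  1.96 -0.28  0.48  1.89]
tip ch [0.2474 0.0007 0.0133] rot err deg [-0.07  0.09 -0.12]
```

```bash
python3 -m crank '[[0,0,0.006,0,0,0,1],[0,0,0.012,0,0,0,1],[0,0,0.012,0,0,0,1],[0,0,0.012,0,0,0,0],[0,0,0.012,0,0,0,0],[0,0,0.012,0,0,0,0],[0,0,0.012,0,0,0,0],[0,0,0.012,0,0,0,0],[0,0,0.012,0,0,0,0],[0,0,0.012,0,0,0,0]]' ; python3 -m crank '[[0,0,-0.1,0,0,0,0],[0,0,-0.2,0,0,0,0],[0,0,-0.3,0,0,0,0],[0,0,-0.4,0,0,0,1],[-0.15,0,-0.45,0,0,0,1],[-0.3,0,-0.5,0,0,0,1],[-0.3,0,-0.5,0,0,0,1],[-0.3,0,-0.5,0,0,0,1],[-0.3,0,-0.5,0,0,0,1],[-0.3,0,-0.5,0,0,0,1]]'; cat >> h.py <<'E'
def sleeve(lo,hi,pred):  # where is the sleeve/label in the lane, by both views; top at ch z .05
    for n in("top","scene"):
        C=env.snapshot(n); h=cv2.cvtColor(C["color"],cv2.COLOR_BGR2HSV); m=cv2.inRange(h,lo,hi)
        reg=np.zeros_like(m); cv2.fillConvexPoly(reg,np.array([proj(C,ch(x,y,.05)) for x,y in((-.02,.03),(-.02,-.03),(.34,-.03),(.34,.03))],int),255); m&=reg
        v,u=np.nonzero(m)
        if len(u)<8: print(n,"none",len(u));continue
        X=[]
        for q in zip(u,v):
            c,d=ray(C,q); nz=CH.apply([0,0,1]); P=c+d*((ch(0,0,.05)-c)@nz)/(d@nz); X.append(CH.inv().apply(P-O))
        X=np.array(X); print(n,len(u),"x %.4f..%.4f y %.4f..%.4f"%(*np.percentile(X[:,0],[3,97]),*np.percentile(X[:,1],[3,97])))
YL=((20,110,50),(35,255,255)); GR=((45,100,40),(75,255,255))
E
python3 -c "
from h import *
st();tip();sleeve(*YL,0)"
```

```text
clock: 16.65
position: [0.684, -0.0948, 0.1292]
tcp_rot: [0.004, 0.976, -0.001, 0.217]
contact_force: [-0.3, -0.1, -0.7]
gripper_width: 0.0853
grip_force: 0.0
clock: 17.65
position: [0.6941, -0.095, 0.243]
tcp_rot: [0.004, 0.977, -0.001, 0.215]
contact_force: [0.4, 0.2, -0.4]
gripper_width: 0.0002
grip_force: 0.0
t 17.65 p [ 0.6941 -0.095   0.243 ] ch [0.3042 0.0005 0.0706] F [ 0.4  0.2 -0.4] w 0.0002 g 0.0 q [-0.23  0.18  0.36  1.84 -0.17  0.71  1.78]
tip ch [0.3043 0.0006 0.1096] rot err deg [-0.06 -0.17 -0.15]
top none 0
scene 135 x 0.1729..0.2599 y -0.0319..0.0279
```

```bash
python3 -m crank '[[0,0,0.1,0,0,0,1],[0,0,0.2,0,0,0,1],[0,0,0.3,0,0,0,1],[0,0,0.4,0,0,0,1],[0,0,0.45,0,0,0,1],[0,0,0.45,0,0,0,1],[0.03,0,0.45,0,0,0,1],[0.06,0,0.45,0,0,0,1],[0.09,0,0.45,0,0,0,1],[0.12,0,0.45,0,0,0,1]]' ; python3 -c "
from h import *
st();tip();sleeve(*YL,0)"
```

```text
clock: 18.75
position: [0.7119, -0.0952, 0.1542]
tcp_rot: [0.004, 0.976, -0.001, 0.217]
contact_force: [1.7, 0.8, 1.6]
gripper_width: -0.0
grip_force: 2.4
t 18.75 p [ 0.7119 -0.0952  0.1542] ch [ 0.2828  0.0004 -0.0174] F [1.7 0.8 1.6] w -0.0 g 2.4 q [-0.18  0.31  0.32  1.88 -0.27  0.54  1.87]
tip ch [0.2828 0.0004 0.0216] rot err deg [-0.06  0.11 -0.15]
top none 0
scene 30 x 0.2139..0.2797 y -0.0315..0.0280
```

```bash
python3 -m crank '[[0.03,0,0,0,0,0,1],[0.06,0,0,0,0,0,1],[0.09,0,0,0,0,0,1],[0.12,0,0,0,0,0,1],[0.15,0,0,0,0,0,1],[0.18,0,0,0,0,0,1],[0.21,0,0,0,0,0,1],[0.24,0,0,0,0,0,1],[0.27,0,0,0,0,0,1],[0.3,0,0,0,0,0,1]]' ; python3 -c "
from h import *
st();tip();sleeve(*YL,0)"
```

```text
clock: 19.85
position: [0.6575, -0.0945, 0.1279]
tcp_rot: [0.004, 0.976, -0.001, 0.217]
contact_force: [1.2, 1.1, -0.1]
gripper_width: 0.0001
grip_force: 0.0
t 19.85 p [ 0.6575 -0.0945  0.1279] ch [ 0.2224  0.0007 -0.0183] F [ 1.2  1.1 -0.1] w 0.0001 g 0.0 q [-0.18  0.25  0.31  2.03 -0.27  0.46  1.89]
tip ch [0.2224 0.0008 0.0207] rot err deg [-0.06  0.04 -0.12]
top none 0
scene 16 x 0.1595..0.2002 y -0.0256..0.0052
```

```bash
python3 -m crank '[[0.03,0,0,0,0,0,1],[0.06,0,0,0,0,0,1],[0.09,0,0,0,0,0,1],[0.12,0,0,0,0,0,1],[0.15,0,0,0,0,0,1],[0.18,0,0,0,0,0,1],[0.21,0,0,0,0,0,1],[0.24,0,0,0,0,0,1],[0.27,0,0,0,0,0,1],[0.3,0,0,0,0,0,1]]' ; python3 -c "
from h import *
st();tip()"
```

```text
clock: 20.95
position: [0.6032, -0.0941, 0.1026]
tcp_rot: [0.004, 0.976, -0.001, 0.217]
contact_force: [-0.1, 0.4, 0.4]
gripper_width: 0.0002
grip_force: 0.0
t 20.95 p [ 0.6032 -0.0941  0.1026] ch [ 0.1624  0.0008 -0.0183] F [-0.1  0.4  0.4] w 0.0002 g 0.0 q [-0.17  0.19  0.3   2.16 -0.28  0.38  1.92]
tip ch [0.1624 0.0009 0.0207] rot err deg [-0.07  0.04 -0.13]
```

```bash
python3 -m crank '[[0.02,0,0,0,0,0,1],[0.04,0,0,0,0,0,1],[0.06,0,0,0,0,0,1],[0.08,0,0,0,0,0,1],[0.1,0,0,0,0,0,1],[0.11,0,0,0,0,0,1],[0.12,0,0,0,0,0,1],[0.125,0,0,0,0,0,1],[0.13,0,0,0,0,0,1],[0.13,0,0,0,0,0,1]]' ; python3 -c "
from h import *
st();tip()"
python3 -m crank '[[0.003,0,0,0,0,0,1],[0.006,0,0,0,0,0,1],[0.009,0,0,0,0,0,1],[0.012,0,0,0,0,0,1],[0.015,0,0,0,0,0,1],[0.018,0,0,0,0,0,1],[0.02,0,0,0,0,0,1],[0.02,0,0,0,0,0,1],[0.02,0,0,0,0,0,1],[0.02,0,0,0,0,0,1]]' ; python3 -c "
from h import *
st();tip();sleeve(*YL,0)"
```

```text
clock: 21.95
position: [0.58, -0.0939, 0.0917]
tcp_rot: [0.004, 0.976, -0.001, 0.217]
contact_force: [-0.2, -0.3, 0.1]
gripper_width: -0.0001
grip_force: 0.0
t 21.95 p [ 0.58   -0.0939  0.0917] ch [ 0.1368  0.0009 -0.0184] F [-0.2 -0.3  0.1] w -0.0001 g 0.0 q [-0.16  0.17  0.3   2.22 -0.29  0.34  1.94]
tip ch [0.1368 0.0009 0.0206] rot err deg [-0.07  0.03 -0.13]
clock: 22.95
position: [0.5763, -0.0939, 0.09]
tcp_rot: [0.004, 0.976, -0.001, 0.217]
contact_force: [-0.0, 0.2, 1.3]
gripper_width: -0.0003
grip_force: 0.0
t 22.95 p [ 0.5763 -0.0939  0.09  ] ch [ 0.1328  0.0009 -0.0184] F [-0.   0.2  1.3] w -0.0003 g 0.0 q [-0.16  0.17  0.29  2.23 -0.3   0.34  1.95]
tip ch [0.1328 0.001  0.0206] rot err deg [-0.06  0.03 -0.13]
top none 0
scene 10 x 0.0779..0.0922 y -0.0169..0.0065
```

```bash
python3 -m crank '[[0.002,0,0,0,0,0,1],[0.004,0,0,0,0,0,1],[0.006,0,0,0,0,0,1],[0.008,0,0,0,0,0,1],[0.01,0,0,0,0,0,1],[0.01,0,0,0,0,0,1],[0.01,0,0,0,0,0,1],[0.01,0,0,0,0,0,1],[0.01,0,0,0,0,0,1],[0.01,0,0,0,0,0,1]]' >/dev/null; python3 -c "
from h import *
st()"
python3 -m crank '[[0.002,0,0,0,0,0,1],[0.004,0,0,0,0,0,1],[0.006,0,0,0,0,0,1],[0.008,0,0,0,0,0,1],[0.01,0,0,0,0,0,1],[0.01,0,0,0,0,0,1],[0.01,0,0,0,0,0,1],[0.01,0,0,0,0,0,1],[0.01,0,0,0,0,0,1],[0.01,0,0,0,0,0,1]]' >/dev/null; python3 -c "
from h import *
st()"
```

```text
t 24.05 p [ 0.5746 -0.0939  0.0892] ch [ 0.1309  0.0009 -0.0184] F [ 0.   0.5 -0.3] w -0.0002 g 0.0 q [-0.15  0.16  0.29  2.23 -0.3   0.33  1.95]
t 25.05 p [ 0.574  -0.0938  0.0892] ch [ 0.1304  0.0009 -0.0181] F [ 4.9  0.8 -0.3] w 0.0002 g 2.3 q [-0.15  0.16  0.29  2.23 -0.3   0.33  1.95]
```

```bash
python3 -m crank '[[0.002,0,0,0,0,0,1],[0.004,0,0,0,0,0,1],[0.006,0,0,0,0,0,1],[0.008,0,0,0,0,0,1],[0.01,0,0,0,0,0,1],[0.01,0,0,0,0,0,1],[0.01,0,0,0,0,0,1],[0.01,0,0,0,0,0,1],[0.01,0,0,0,0,0,1],[0.01,0,0,0,0,0,1]]' >/dev/null; python3 -c "
from h import *
st()"
```

```text
t 26.05 p [ 0.574  -0.094   0.0897] ch [ 0.1306  0.0008 -0.0177] F [6.  0.3 0.6] w 0.0001 g 3.3 q [-0.15  0.16  0.29  2.24 -0.3   0.33  1.95]
```

Position held while force rose to 6 N, so yellow is home. Now back off, rise and go to green.

```bash
python3 -m crank '[[-0.03,0,0,0,0,0,1],[-0.05,0,0,0,0,0,1],[-0.05,0,-0.2,0,0,0,1],[-0.05,0,-0.4,0,0,0,1],[-0.05,0,-0.6,0,0,0,0],[-0.05,0.2,-0.7,0,0.03,0,0],[-0.05,0.4,-0.7,0,0.06,0,0],[-0.05,0.6,-0.7,0,0.09,0,0],[-0.05,0.8,-0.7,0,0.12,0,0],[-0.05,1,-0.7,0,0.139,0,0]]' >/dev/null; python3 -c "
from h import *
st();row(down(-.012),(.555,.314,.075))"
```

```text
t 27.05 p [0.5218 0.1072 0.2179] ch [0.1364 0.2016 0.1211] F [ 1.3 -0.1  0.2] w 0.0846 g 0.0 q [-0.4   0.14  0.13  1.85 -0.02  1.16  1.3 ]
row [-0.159, 1.037, 0.712] [-0.0006, -0.0016, 0.0008]
```

```bash
python3 -m crank '[[-0.03,0.2,0,0,0,0,0],[-0.06,0.4,0,0,0,0,0],[-0.09,0.6,0.1,0,0,0,0],[-0.12,0.8,0.3,0,0,0,0],[-0.159,1,0.5,0,-0.001,0,0],[-0.159,1,0.68,0,-0.001,0,0],[-0.159,1,0.7,0,-0.001,0,0],[-0.159,1,0.7,0,-0.001,0,0],[-0.159,1,0.7,0,-0.001,0,0],[-0.159,1,0.7,0,-0.001,0,0]]' >/dev/null; python3 -c "
from h import *
st();row(down(-.012),(.555,.314,-.028))"
```

```text
t 28.05 p [0.5585 0.3054 0.0816] ch [ 0.1109  0.4001 -0.0175] F [0.6 0.2 0.1] w 0.0853 g 0.0 q [-0.59  0.47  0.03  1.73 -0.01  0.94  1.  ]
row [0.022, 0.042, 0.548] [0.0005, 0.0025, 0.0003]
```

```bash
python3 -m crank '[[0.018,0.042,0,0,0.002,0,0],[0.018,0.042,0.15,0,0.002,0,0],[0.018,0.042,0.3,0,0.002,0,0],[0.018,0.042,0.45,0,0.002,0,0],[0.018,0.042,0.54,0,0.002,0,0],[0.018,0.042,0.54,0,0.002,0,0],[0.018,0.042,0.54,0,0.002,0,1],[0.018,0.042,0.54,0,0.002,0,1],[0.018,0.042,0.54,0,0.002,0,1],[0.018,0.042,0.54,0,0.002,0,1]]' >/dev/null; python3 -c "
from h import *
st()"
```

```text
t 29.05 p [ 0.5553  0.316  -0.0269] ch [ 0.0621  0.4106 -0.1144] F [1.5 0.2 3.9] w 0.0596 g 67.4 q [-0.6   0.62  0.02  1.76 -0.02  0.76  1.  ]
```

```bash
python3 -m crank '[[0,0,-0.2,0,0,0,1],[0,0,-0.4,0,0,0,1],[0,0,-0.6,0,0,0,1],[0,0,-0.8,0,0,0,1],[-0.15,-0.15,-1,0,0,0,1],[-0.3,-0.3,-1,0,0,0,1],[-0.45,-0.45,-1,0,0,0,1],[-0.6,-0.6,-1,0,0,0,1],[-0.7,-0.8,-1,0,0,0,1],[-0.8,-1,-1,0,0,0,1]]' >/dev/null; python3 -c "
from h import *
st();tip();rowt(LANE,ch(.347,0,.05))"
```

```text
t 30.05 p [0.711  0.1125 0.1681] ch [ 0.2867  0.208  -0.0039] F [ 0.4 -0.7 -4.4] w 0.059 g 68.4 q [-0.29  0.54  0.11  1.43 -0.06  1.19  1.39]
tip ch [0.3034 0.2081 0.0313] rot err deg [ -0.03 -25.34  -0.07]
row [-0.242, -1.04, -0.196] [-0.0002, -0.1408, -0.0004]
```

```bash
python3 -m crank '[[-0.05,-0.2,-0.1,0,-0.03,0,1],[-0.1,-0.4,-0.2,0,-0.06,0,1],[-0.15,-0.6,-0.2,0,-0.09,0,1],[-0.2,-0.8,-0.2,0,-0.12,0,1],[-0.24,-1,-0.2,0,-0.14,0,1],[-0.24,-1,-0.2,0,-0.141,0,1],[-0.24,-1,-0.2,0,-0.141,0,1],[-0.24,-1,-0.2,0,-0.141,0,1],[-0.24,-1,-0.2,0,-0.141,0,1],[-0.24,-1,-0.2,0,-0.141,0,1]]' >/dev/null; python3 -c "
from h import *
st();tip();rowt(LANE,ch(.347,0.0003,.0145))"
```

```text
t 31.05 p [ 0.7584 -0.0842  0.2098] ch [0.3484 0.0116 0.0133] F [-0.8 -0.4 -4.5] w 0.0592 g 68.4 q [-0.04  0.32  0.14  1.72 -0.12  0.66  1.72]
tip ch [0.3483 0.0116 0.0523] rot err deg [0.05 0.18 0.04]
row [0.008, -0.057, 0.189] [0.0003, 0.001, 0.0002]
```

```bash
python3 -m crank '[[0,-0.03,0.03,0,0.001,0,1],[0,-0.057,0.06,0,0.001,0,1],[0,-0.057,0.09,0,0.001,0,1],[0,-0.057,0.12,0,0.001,0,1],[0,-0.057,0.15,0,0.001,0,1],[0,-0.057,0.18,0,0.001,0,1],[0,-0.057,0.185,0,0.001,0,1],[0,-0.057,0.185,0,0.001,0,1],[0,-0.057,0.185,0,0.001,0,1],[0,-0.057,0.185,0,0.001,0,1]]' >/dev/null; python3 -c "
from h import *
st();tip();sleeve(*GR,0)"
```

```text
t 32.05 p [ 0.7741 -0.0986  0.1772] ch [ 0.349  -0.0026 -0.0229] F [-0.3  0.5 -4.2] w 0.0595 g 68.5 q [-0.02  0.39  0.13  1.7  -0.15  0.62  1.76]
tip ch [ 0.3489 -0.0026  0.0161] rot err deg [-0.07  0.1  -0.13]
top none 0
scene 79 x 0.3120..0.3399 y -0.0281..0.0259
```

```bash
python3 -m crank '[[0,0.015,0.004,0,0,0,1],[0,0.015,0.008,0,0,0,1],[0.03,0.015,0.008,0,0,0,1],[0.06,0.015,0.008,0,0,0,1],[0.09,0.015,0.008,0,0,0,1],[0.12,0.015,0.008,0,0,0,1],[0.15,0.015,0.008,0,0,0,1],[0.18,0.015,0.008,0,0,0,1],[0.2,0.015,0.008,0,0,0,1],[0.2,0.015,0.008,0,0,0,1]]' >/dev/null; python3 -c "
from h import *
st();tip()"
```

```text
t 33.15 p [ 0.7373 -0.0953  0.1575] ch [ 0.3072  0.0004 -0.0252] F [ 0.4  0.4 -5.7] w 0.0591 g 68.5 q [-0.02  0.34  0.13  1.81 -0.15  0.56  1.76]
tip ch [0.3072 0.0005 0.0138] rot err deg [-0.06 -0.03 -0.14]
```

```bash
python3 -m crank '[[0.04,0,0,0,0,0,1],[0.08,0,0,0,0,0,1],[0.12,0,0,0,0,0,1],[0.16,0,0,0,0,0,1],[0.2,0,0,0,0,0,1],[0.24,0,0,0,0,0,1],[0.28,0,0,0,0,0,1],[0.305,0,0,0,0,0,1],[0.305,0,0,0,0,0,1],[0.305,0,0,0,0,0,1]]' >/dev/null; python3 -c "
from h import *
st();tip()"; python3 -m crank '[[0,0,0.005,0,0,0,1],[0,0,0.012,0,0,0,1],[0,0,0.012,0,0,0,1],[0,0,0.012,0,0,0,0],[0,0,0.012,0,0,0,0],[0,0,0.012,0,0,0,0],[0,0,0.012,0,0,0,0],[0,0,0.012,0,0,0,0],[0,0,0.012,0,0,0,0],[0,0,0.012,0,0,0,0]]' ; python3 -m crank '[[0,0,-0.1,0,0,0,0],[0,0,-0.2,0,0,0,0],[0,0,-0.3,0,0,0,0],[0,0,-0.4,0,0,0,1],[-0.15,0,-0.45,0,0,0,1],[-0.3,0,-0.5,0,0,0,1],[-0.3,0,-0.5,0,0,0,1],[-0.3,0,-0.5,0,0,0,1],[-0.3,0,-0.5,0,0,0,1],[-0.3,0,-0.5,0,0,0,1]]';python3 -c "
from h import *
st();tip();sleeve(*GR,0)"
```

```text
t 34.15 p [ 0.6834 -0.0949  0.1327] ch [ 0.2479  0.0006 -0.0249] F [-0.6  0.7 -4.3] w 0.0593 g 68.5 q [-0.    0.28  0.12  1.96 -0.16  0.47  1.79]
tip ch [0.2478 0.0006 0.0141] rot err deg [-0.07  0.1  -0.13]
clock: 35.15
position: [0.6841, -0.0948, 0.1302]
tcp_rot: [0.004, 0.976, -0.001, 0.217]
contact_force: [0.1, 0.2, -0.6]
gripper_width: 0.0853
grip_force: 0.0
clock: 36.15
position: [0.6942, -0.095, 0.2439]
tcp_rot: [0.004, 0.977, -0.001, 0.215]
contact_force: [-0.2, -0.3, -0.1]
gripper_width: 0.0005
grip_force: 0.0
t 36.15 p [ 0.6942 -0.095   0.2439] ch [0.3047 0.0005 0.0713] F [-0.2 -0.3 -0.1] w 0.0005 g 0.0 q [-0.03  0.18  0.14  1.83 -0.1   0.71  1.73]
tip ch [0.3048 0.0005 0.1103] rot err deg [-0.06 -0.17 -0.15]
top none 0
scene 116 x 0.1802..0.2469 y -0.0307..0.0284
```

```bash
python3 -m crank '[[0,0,0.1,0,0,0,1],[0,0,0.2,0,0,0,1],[0,0,0.3,0,0,0,1],[0,0,0.4,0,0,0,1],[0,0,0.45,0,0,0,1],[0,0,0.45,0,0,0,1],[0.03,0,0.45,0,0,0,1],[0.06,0,0.45,0,0,0,1],[0.09,0,0.45,0,0,0,1],[0.11,0,0.45,0,0,0,1]]' >/dev/null; python3 -c "
from h import *
st()"; python3 -m crank '[[0.015,0,0,0,0,0,1],[0.03,0,0,0,0,0,1],[0.045,0,0,0,0,0,1],[0.06,0,0,0,0,0,1],[0.075,0,0,0,0,0,1],[0.09,0,0,0,0,0,1],[0.1,0,0,0,0,0,1],[0.11,0,0,0,0,0,1],[0.115,0,0,0,0,0,1],[0.12,0,0,0,0,0,1]]' >/dev/null; python3 -c "
from h import *
st()"
```

```text
t 37.25 p [ 0.7137 -0.0953  0.1559] ch [ 0.2851  0.0003 -0.0167] F [-0.7  0.6  0.6] w -0.0001 g 0.0 q [-0.01  0.3   0.12  1.87 -0.15  0.54  1.77]
t 38.25 p [ 0.6924 -0.0948  0.1451] ch [ 0.2613  0.0006 -0.0175] F [ 0.4 -0.1 -0. ] w 0.0001 g 0.1 q [-0.01  0.28  0.12  1.93 -0.15  0.51  1.78]
```

```bash
python3 -m crank '[[0.006,0,0,0,0,0,1],[0.012,0,0,0,0,0,1],[0.018,0,0,0,0,0,1],[0.024,0,0,0,0,0,1],[0.03,0,0,0,0,0,1],[0.035,0,0,0,0,0,1],[0.04,0,0,0,0,0,1],[0.04,0,0,0,0,0,1],[0.04,0,0,0,0,0,1],[0.04,0,0,0,0,0,1]]' >/dev/null; python3 -c "
from h import *
st()"; python3 -m crank '[[0.002,0,0,0,0,0,1],[0.004,0,0,0,0,0,1],[0.006,0,0,0,0,0,1],[0.008,0,0,0,0,0,1],[0.01,0,0,0,0,0,1],[0.01,0,0,0,0,0,1],[0.01,0,0,0,0,0,1],[0.01,0,0,0,0,0,1],[0.01,0,0,0,0,0,1],[0.01,0,0,0,0,0,1]]' >/dev/null; python3 -c "
from h import *
st()"
```

```text
t 39.25 p [ 0.6853 -0.0948  0.1419] ch [ 0.2535  0.0007 -0.0174] F [ 0.6  0.6 -0.8] w -0.0001 g 0.0 q [-0.01  0.27  0.12  1.94 -0.15  0.5   1.78]
t 40.25 p [ 0.6834 -0.0947  0.1409] ch [ 0.2514  0.0007 -0.0175] F [ 0.6 -0.6  0.1] w 0.0001 g 0.0 q [-0.01  0.27  0.12  1.95 -0.15  0.49  1.78]
```

```bash
for i in 1 2; do python3 -m crank '[[0.002,0,0,0,0,0,1],[0.004,0,0,0,0,0,1],[0.006,0,0,0,0,0,1],[0.008,0,0,0,0,0,1],[0.01,0,0,0,0,0,1],[0.01,0,0,0,0,0,1],[0.01,0,0,0,0,0,1],[0.01,0,0,0,0,0,1],[0.01,0,0,0,0,0,1],[0.01,0,0,0,0,0,1]]' >/dev/null; python3 -c "
from h import *
st()"; done
```

```text
t 41.25 p [ 0.6825 -0.0951  0.1408] ch [ 0.2505  0.0003 -0.0172] F [ 4.4 -0.9 -0.1] w -0.0 g 1.8 q [-0.01  0.27  0.12  1.95 -0.15  0.49  1.78]
t 42.25 p [ 0.6824 -0.095   0.1413] ch [ 0.2507  0.0004 -0.0167] F [ 6.9 -0.9  0.8] w -0.0005 g 3.0 q [-0.01  0.27  0.12  1.96 -0.15  0.48  1.78]
```

Green stalls at 0.2506, exactly 120 mm behind yellow's contact, so it is against yellow. I'll retract clear and check from above.

```bash
python3 -m crank '[[-0.03,0,0,0,0,0,1],[-0.06,0,0,0,0,0,1],[-0.06,0,-0.2,0,0,0,1],[-0.06,0,-0.4,0,0,0,1],[-0.06,0,-0.6,0,0,0,1],[-0.06,0.25,-0.7,0,0,0,1],[-0.06,0.5,-0.7,0,0,0,1],[-0.06,0.75,-0.7,0,0,0,1],[-0.06,1,-0.7,0,0,0,1],[-0.06,1,-0.7,0,0,0,1]]' >/dev/null; python3 -c "
from h import *
st();sleeve(*YL,0);sleeve(*GR,0)"
```

```text
t 43.25 p [0.6307 0.1172 0.2704] ch [0.2572 0.2123 0.1227] F [ 0.2 -0.   0.5] w -0.0002 g 0.0 q [-0.27  0.05 -0.05  1.91  0.19  0.77  1.15]
top 216 x 0.0239..0.2178 y -0.0199..0.0192
scene 82 x 0.0166..0.0920 y -0.0173..0.0198
top 162 x 0.1444..0.2151 y -0.0186..0.0176
scene 72 x 0.1413..0.2096 y -0.0170..0.0190
```

```bash
python3 -c "
from h import *
print(env.close_job())"
```

```text
the job is handed in; nothing more can be done
None
```

I handed the job in at about 43 s: yellow stalled at 6 N against the orange stop, green stalled 120 mm behind it against yellow, both let go and the arm clear. The hand-in returned no verdict. One slip: the first grasp closed on top of the yellow carton, because the real fingertips sit about 39 mm short of the reported TCP. The carton was not moved, and I corrected for the offset from then on.

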